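Hold the reference plug home in the sprung measuring stand

TASK

Zero the measuring stand: pick up the large square reference plug (not the round or the small one), put it square into the stand's socket hole and press it down against the sprung anvil until its collar is firmly and squarely on the socket's top face, without forcing it. The spring would push it out again, so finish while the gripper is still holding it fully home, and leave everything else on the table where it is.

Things in the scene. Friction and masses are not known exactly. Their poses are not given: they have to be found in the camera images.
- plug: the reference plug, plain aluminium, 0.2 to 0.3 kg, standing upright on the table: square shank 36 x 36 x 34 mm at the bottom, square collar 60 x 60 x 10 mm above it (34 to 44 mm up), square grip 30 x 30 x 40 mm on top (44 to 84 mm up), all faces parallel to its x and y; origin at the centre of the shank's underside, z up
- mouth (a point): centre of the socket hole's mouth, on the flat top face of the steel socket block (96 x 96 mm, its top face 80 mm above the table) of the measuring stand; z up, x and y parallel to the hole's sides. The hole is 38.5 mm square with a 4 mm chamfer; any of the four quarter turns of the plug fits. Along +y, 62 to 138 mm from the hole, stands the grey readout box, 66 mm above the table, which is lower than the block; the stand is fixed to the table
- socket: the steel socket block itself, 96 x 96 x 60 mm, standing on the stand's 20 mm base; origin at the centre of its underside, 60 mm below the mouth
- anvil (a joint): travel in m of the sprung round brass anvil inside the hole: 0 at rest (its top 22 mm below the mouth), grows as it is pressed down. The spring pushes up with about 4.5 N at rest and 10.5 N at 0.012, where the collar of the plug (34 mm shank) meets the socket's top face, the hard stop; the anvil itself could go on to 0.016. The plug's own weight does not move it; a push of 15 to 25 N in all holds the collar on the stop with something to spare, and well over 60 N is forcing it
- round_plug: another plug, not to be used: aluminium, like plug in height (84 mm) but round all over (shank 36, collar 60, grip 30 mm diameter); origin at the centre of its underside
- small_plug: another plug, not to be used: aluminium, square like plug but smaller, 56 mm tall (shank 24 x 24 x 22 mm, collar 38 x 38 mm, grip 18 x 18 mm); origin at the centre of its underside
- prism: bystander: concrete bar 160 x 40 x 40 mm lying along its x; origin at the centre of its underside
- lump: bystander: pale lump of plaster about 60 mm; origin at its underside
- lump2: bystander: pale lump of plaster about 75 mm; origin at its underside
- tile_piece: bystander: blue glazed tile 80 x 80 x 8 mm; origin at the centre of its underside
- beaker: bystander: clear plastic beaker, 90 mm across, 120 mm tall; origin at the centre of its underside
Not all that is in view belongs to the job. Leave any red or turquoise look-alike of the plug alone.

How it is judged (in metres and radians):
On the way, in this order (a step that is already met when the one before it is completed fails the run):
1. the large square plug is lifted off the table in the gripper (height (world z) of plug above 0.03 m and contact force between the fingers and plug above 1 N), for 0.2 s.
2. its shank has entered the socket hole, upright and centred (z of plug in the frame of mouth below -0.006 m and horizontal distance between plug and mouth below 0.004 m and angle between the z axis of plug and the z axis of mouth, either way round below 0.15 rad), for 0.1 s.
At the end, for the whole second after the job is handed in: Fingers hold the plug home and still: anvil down 10.8 to 13.5 mm, shank at least 32.5 mm below the mouth, centred within 4 mm, upright within 0.06 rad, socket block loaded by 1.5 to 60 N, every other thing within 30 mm of its start (value of joint anvil between 0.0108 and 0.0135 m and contact force between plug and socket between 1.5 and 60 N and horizontal distance between plug and mouth below 0.004 m and angle between the z axis of plug and the z axis of mouth, either way round below 0.06 rad and z of plug in the frame of mouth below -0.0325 m and contact force between the fingers and plug above 1 N and linear speed of plug below 0.01 m/s and distance of each of round_plug, small_plug, prism, lump, lump2, tile_piece, beaker from where it was at the start of the episode below 0.03 m); the arm keeps its last pose, push and grip.
It fails at once if another thing on the table was knocked away (moved over 30 mm) (distance of any of round_plug, small_plug, prism, lump, lump2, tile_piece, beaker from where it was at the start of the episode above 0.03 m).
It fails at once if the plug was forced against the socket with more than 80 N (contact force between plug and socket above 80 N).
It also fails if it takes over 58 s, if anything falls off the work surface, if the arm or the gripper's body presses on something with over 40 N, if the wrist force passes 120 N, or if a joint passes its speed limit or range.

ROBOT

A 6-joint arm with a two-finger parallel gripper is mounted at the origin on the work surface. World frame = base frame: x ahead of the robot, y to its left, z up, the work surface at z = 0. Lengths are in m, angles in degrees, forces in N, time in s.
With the tool pointing down it reaches from about 0.25 to 0.725 m from the base axis. Payload 9.7 kg.
Tool frame: the origin (TCP) lies at the very end of the fingers, on their centre line; the grasp point (between the pads) lies tcp_to_grasp behind it (tcp_to_grasp is the distance from the TCP to the grasp point, in m); z points along the fingers, y is the direction in which the jaws open and shut (so a half turn about z gives the same grasp; the last joint's range is limited). The gripper opens to 85 mm and grips with 20 to 120 N. Pads are 22 mm wide; open, the fingers measure 114 mm over their backs; the gripper's body (76 mm by 85 mm) begins 54 mm behind the grasp point. The pads swing forward as they close: fully open they stand 13 mm farther back than shut.
Start: joints at [-70.531, 4.979, 10.078, 95.1, 0, 90], TCP at [0.183, -0.519, 0.231] pointing down, gripper open.
Joint ranges: [-179.16, 179.16], [-48.56, 103.87], [-65.8, 70.77], [-126.05, 130.52], [-82.76, 87.17], [-180, 180]. Speed limits (degrees/s): [127.2, 127.2, 147.25, 180, 180, 180].

INTERFACE

Orientations are given as [roll, pitch, yaw] about the fixed x, y, z axes, in that order (R = Rz(yaw) Ry(pitch) Rx(roll)).
In Python, from workcell import * gives the robot as it stands. The module is installed in compiled form; this text tells all that it offers.
- The arm moves only by the shell command python3 -m pendant 'ROWS' [FORCE]. ROWS is JSON, a list of rows, each a list of 3 entries, a list of its own where there are three numbers: the opening in per cent of the stroke, from 0 (shut) to 100 (fully open), then the shift along the world's x, y, z in mm, then the turn, a rotation vector about the world's x, y, z in degrees. A call has 1 to 20 rows; each row is the pose to reach, as a shift and turn from the pose measured when the call began; what a row does not reach only later rows make up. A row lasts 1/8 s, in which the tool goes at most 62.5 mm and 10.7 degrees, less where a joint would pass 70% of its speed; a pose out of reach is approached as far as the arm can. A call with a gripper value outside its range is refused whole. The fingers move at their own pace and stop on an object; FORCE is the grip in N (left out, the last holds). Time passes only in rows, so rows that repeat a pose let the fingers close. It gives the time, the measured TCP pose, the force and the opening at its end, in the units of the state.
- get_obs(): the state, without advancing time (a new reading comes with each control period).
- camera(name): name is "scene" or "top" or "wrist"; returns a dict with "img" (480x640x3 uint8, red, green, blue), "fx", "fy", "cx", "cy" (pixels), "cam_to_world" (4x4, takes a point from camera to world coordinates); the wrist camera has in their place "T_tool_cam" (4x4, takes a point from camera to tool coordinates, whose origin is the TCP and whose axes are the flange's). Camera axes: x right, y down, z forward; pixel columns grow to the right and rows downward; lengths in m; the calibration is good to about 2 mm. A picture is of the moment at which its call begins: read the wrist's pose just before it. There is no depth.
- job_done(): hands the job in, once; it reports no verdict.
Trained networks look in a picture, given as the dict that the camera call returned (one of the last four; its "shot" number tells which), for a name from the list of things; names that differ only in an ending like _2 or _b are one class to them, and where a whole thing is asked for, a point or a joint stands for the part that bears it (a point fixed in the world has none). Each returns a list of dicts, best first, with "confidence" (0 to 1); they miss things now and then, are a little off and sometimes report something else, mostly with a low value. They report only what shows in the picture. A call takes as long as a camera call. They do not tell look-alikes from the thing itself.
- regions_of(picture, label): "region" (480x640 bool, what is visible of it).
- pinpoint(picture, label): "position" ([x, y, z] in m, in world coordinates, good to about 4 mm: a listed point, or the origin of a listed thing).
The state is a dict: "time": time; "q": joint angles; "qd": joint speeds; "joint_efforts": joint torques, N m; "ee_pos": TCP position; "tcp_rot": TCP orientation; "wrist_force": force on the tool from outside, world axes, zero at the start; "torque": the same for the moment, N m; "opening": finger opening in m.
Only numpy, scipy, OpenCV 4.12 (cv2) and the standard library are available. Lean on these libraries where they do the work, as an engineer would, in place of code of your own. Each camera call takes 0.05 s, during which the arm holds its last target. There are 200 camera calls.

## Working session

There is one attempt and no reset: what is moved stays moved. The work goes in short steps, Python scripts to look and compute and a shell command to move; the robot and the scene stay as the last step left them, time stands still between calls to the robot, and variables do not carry over. Pictures are saved under pics/ and viewed, about 8 in all and at most 12, crops included, and the job is handed in when it is done.

```bash
mkdir -p pics
cat > h.py <<'E'
from workcell import *
import numpy as np, cv2
def save(p,n): cv2.imwrite('pics/'+n,cv2.cvtColor(p['img'],cv2.COLOR_RGB2BGR))
def T(p):
    return np.array(p['cam_to_world'])
def proj(p,X,Tw=None):
    M=np.linalg.inv(T(p) if Tw is None else Tw); X=np.atleast_2d(X); c=X@M[:3,:3].T+M[:3,3]
    return np.c_[p['fx']*c[:,0]/c[:,2]+p['cx'],p['fy']*c[:,1]/c[:,2]+p['cy']]
def ray(p,uv,z,Tw=None):
    M=T(p) if Tw is None else Tw; uv=np.atleast_2d(uv).astype(float)
    d=np.c_[(uv[:,0]-p['cx'])/p['fx'],(uv[:,1]-p['cy'])/p['fy'],np.ones(len(uv))]@M[:3,:3].T
    return M[:3,3]+d*((z-M[2,3])/d[:,2])[:,None]
E
python3 - <<'E'
from h import *
np.set_printoptions(precision=4,suppress=True)
print(get_obs())
a=camera('top');b=camera('scene');save(a,'top.png');save(b,'scene.png')
for n,p in(('top',a),('scene',b)):
  print(n,p['fx'],T(p))
  for l in['plug','mouth','round_plug','small_plug','prism','lump','lump2','tile_piece','beaker']:
    print(l,[(np.round(r['position'],3),round(r['confidence'],2)) for r in pinpoint(p,l)])
E
```

```text
{'time': 0.0, 'q': array([-70.5298,   5.0119,  10.0329,  95.0991,   0.0007,  90.0004]), 'qd': array([-0.0937,  0.0303, -0.0659, -0.0489,  0.0441, -0.1174]), 'joint_efforts': array([  0.0008, -52.0386,  46.48  ,   0.0164,   0.0001,   0.    ]), 'ee_pos': array([ 0.1832, -0.5183,  0.2306]), 'tcp_rot': array([-179.9219,   -0.0007,   19.4697]), 'wrist_force': array([ 0.1175, -0.1319, -0.89  ]), 'torque': array([-0.025 , -0.042 ,  0.0551]), 'opening': 0.08548641876342374}
top 441.03721517882343 [[ 0.0294 -0.9959  0.0859  0.4858]
 [-0.9992 -0.0317 -0.0262 -0.0938]
 [ 0.0288 -0.0851 -0.996   1.0619]
 [ 0.      0.      0.      1.    ]]
plug [(array([ 0.541, -0.447, -0.003]), 0.88), (array([ 0.595, -0.308, -0.005]), 0.75), (array([ 0.587, -0.193, -0.002]), 0.71)]
mouth [(array([0.491, 0.172, 0.084]), 0.74)]
round_plug [(array([ 0.436, -0.123,  0.003]), 0.67), (array([ 0.586, -0.193, -0.002]), 0.46), (array([ 0.449, -0.283,  0.002]), 0.17)]
small_plug [(array([ 0.448, -0.283, -0.003]), 0.84)]
prism [(array([0.468, 0.028, 0.003]), 0.74), (array([0.492, 0.174, 0.08 ]), 0.3)]
lump [(array([ 0.651,
[... 411 characters left out ...]
   0.7175 -0.8084]
 [ 0.0249 -0.8253 -0.5641  0.6386]
 [ 0.      0.      0.      1.    ]]
plug [(array([ 0.546, -0.447,  0.002]), 0.94), (array([ 0.591, -0.307, -0.003]), 0.67), (array([ 0.59 , -0.193, -0.003]), 0.64)]
mouth [(array([0.495, 0.171, 0.078]), 0.63), (array([ 0.588, -0.194, -0.001]), 0.26)]
round_plug [(array([ 0.44 , -0.121,  0.005]), 0.61)]
small_plug [(array([ 0.448, -0.285,  0.003]), 0.64)]
prism []
lump [(array([ 0.371, -0.493,  0.005]), 0.77), (array([ 0.646, -0.051,  0.001]), 0.66)]
lump2 [(array([ 0.371, -0.493,  0.005]), 0.77), (array([ 0.646, -0.051,  0.001]), 0.66)]
tile_piece [(array([ 0.724, -0.339, -0.002]), 0.78), (array([ 0.468,  0.025, -0.003]), 0.22)]
beaker []
```

View pics/top.png

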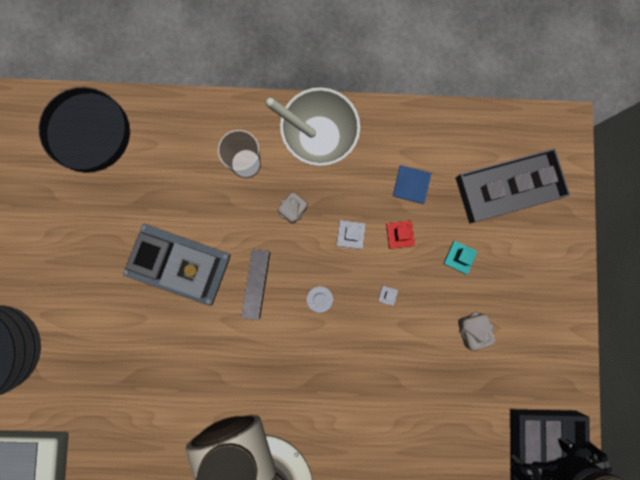

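View pics/scene.png

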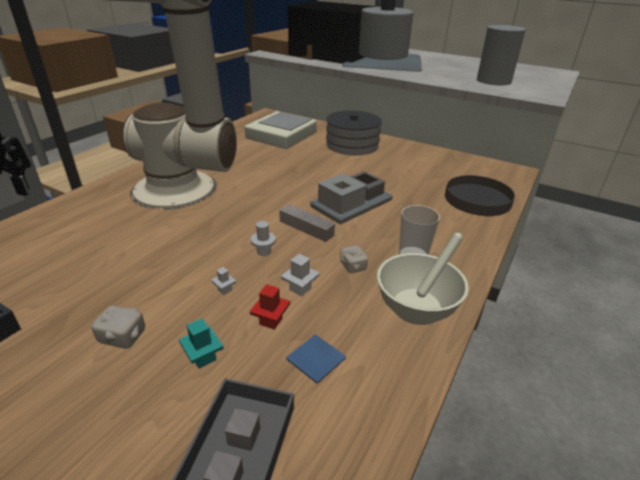

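The aluminium square plug is at top-view pixel (351,235), about (0.588, -0.193). Red (401,234) and turquoise (460,257) are look-alikes. The socket hole is at (190,270), about (0.492, 0.172), with the stand yawed by roughly -20°. Next I move over the plug.

```bash
python3 -m pendant '[[100,[0,0,60],[0,0,0]],[100,[40,32,70],[0,0,-2]],[100,[80,64,70],[0,0,-4]],[100,[120,96,70],[0,0,-6]],[100,[160,128,70],[0,0,-8]],[100,[200,160,70],[0,0,-10]],[100,[240,192,70],[0,0,-12]],[100,[280,224,70],[0,0,-14]],[100,[320,256,70],[0,0,-16]],[100,[360,290,70],[0,0,-18]],[100,[385,310,70],[0,0,-19.5]],[100,[405,325,70],[0,0,-19.5]],[100,[405,325,70],[0,0,-19.5]],[100,[405,325,70],[0,0,-19.5]]]' 40
cat >> h.py <<'E'
from scipy.spatial.transform import Rotation as Ro
def wrist():
    o=get_obs(); p=camera('wrist'); W=np.eye(4); W[:3,:3]=Ro.from_euler('xyz',o['tcp_rot'],degrees=True).as_matrix(); W[:3,3]=o['ee_pos']
    p['cam_to_world']=W@np.array(p['T_tool_cam']); return o,p
E
python3 - <<'E'
from h import *
np.set_printoptions(precision=4,suppress=True)
o,p=wrist(); save(p,'w1.png'); print(o['ee_pos'],o['tcp_rot'],o['time']); print(T(p),p['T_tool_cam'])
print(pinpoint(p,'plug'))
for r in regions_of(p,'plug'):
  m=r['region'].astype(np.uint8); c=max(cv2.findContours(m,0,2)[0],key=cv2.contourArea)
  q=cv2.boxPoints(cv2.minAreaRect(c)); print(r['confidence'],m.sum(),q)
  w=ray(p,q,.044)[:,:2]; print(w,w.mean(0)); e=np.diff(w,axis=0); print(np.linalg.norm(e,axis=1),np.degrees(np.arctan2(e[:,1],e[:,0])))
E
echo; grep -c . h.py; python3 -c "
import workcell;print([n for n in dir(workcell) if n[0]!='_'])
print(getattr(workcell,'tcp_to_grasp',None))"
```

```text
time: 2.75
ee_pos: [0.5879, -0.1939, 0.3013]
tcp_rot: [180.0, 0.0, -0.0]
wrist_force: [-0.2, 0.1, 0.4]
opening: 0.0856
[ 0.5879 -0.1939  0.3013] [179.9904   0.0162  -0.0325] 2.75
[[ 0.0004 -0.9586 -0.2847  0.6616]
 [-1.     -0.0002 -0.0007 -0.1935]
 [ 0.0007  0.2847 -0.9586  0.4444]
 [ 0.      0.      0.      1.    ]] [[ 0.001  -0.9587 -0.2844  0.0737]
 [ 1.      0.0008  0.0007 -0.0004]
 [-0.0005 -0.2844  0.9587 -0.1431]
 [ 0.      0.      0.      1.    ]]
[{'position': [0.5932, -0.308, -0.0003], 'confidence': 0.75}, {'position': [0.584, -0.1923, -0.0029], 'confidence': 0.71}, {'position': [0.5402, -0.4464, 0.0004], 'confidence': 0.62}]
0.75 3725 [[280.5095 219.4211]
 [287.9243 157.6309]
 [348.7288 164.9275]
 [341.3139 226.7177]]
[[ 0.5619 -0.1559]
 [ 0.6235 -0.1647]
 [ 0.6165 -0.2237]
 [ 0.5543 -0.2175]] [ 0.5891 -0.1904]
[0.0622 0.0594 0.0625] [ -8.1018 -96.7443 174.3291]
0.67 4281 [[517.6399 246.8766]
 [542.7963 191.99  ]
 [619.7546 227.2625]
 [594.5983 282.1492]]
[[ 0.5328 -0.3998]
 [ 0.59   -0.4167]
 [ 0.5538 -0.5008]
 [ 0.4936 -0.4868]] [ 0.5426 -0.451 ]
[0.0596 0.0915 0.0618] [ -16.5273 -113.3112  166.9531]
0.63 3897 [[395.0348 160.9559]
 [461.0836 153.03  ]
 [468.5458 215.2145]
 [402.4969 223.1404]]
[[ 0.6204 -0.2685]
 [ 0.628  -0.3319]
 [ 0.5664 -0.3456]
 [ 0.5581 -0.2795]] [ 0.5932 -0.3064]
[0.0638 0.0631 0.0666] [ -83.1782 -167.4577   97.1243]

16
['PlanningError', 'camera', 'get_obs', 'job_done', 'pinpoint', 'regions_of', 'tcp_to_grasp']
0.0187
```

View pics/w1.png

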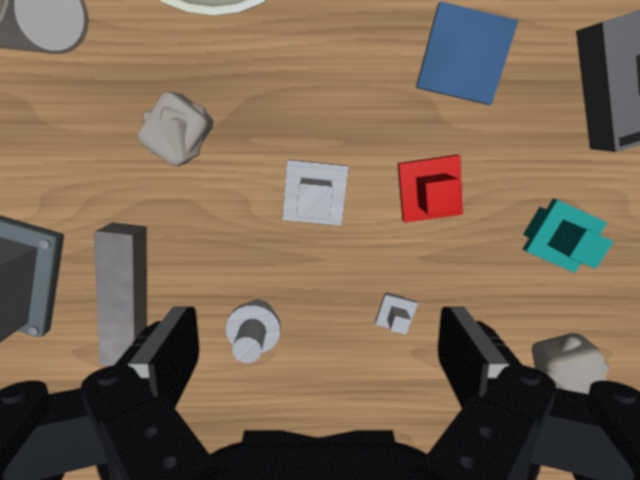

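The wrist view shows the aluminium square plug's collar with corners near (288,160), (348,165), (342,224) and (283,219). Next I fit its pose precisely.

```bash
cat >> h.py <<'E'
from scipy.optimize import least_squares
def corners(m):
    c=max(cv2.findContours(m.astype(np.uint8),0,2)[0],key=cv2.contourArea)
    for e in np.linspace(.01,.15,60):
        q=cv2.approxPolyDP(c,e*cv2.arcLength(c,True),True)
        if len(q)<=4: break
    # refine: fit lines to the contour points of each side
    q=q[:,0].astype(float); c=c[:,0].astype(float); L=[]
    for i in range(4):
        a,b=q[i],q[(i+1)%4]; t=(b-a)/np.linalg.norm(b-a); d=c-a
        s=d@t; n=abs(d@[-t[1],t[0]]); k=(n<3)&(s>5)&(s<np.linalg.norm(b-a)-5)
        v=cv2.fitLine(c[k].astype(np.float32),cv2.DIST_HUBER,0,.01,.01).ravel(); L.append(np.cross([v[2],v[3],1],[v[2]+v[0],v[3]+v[1],1]))
    r=[np.cross(L[i-1],L[i]) for i in range(4)]
    return np.array([x[:2]/x[2] for x in r])
def sq(w,s):
    w=w[:,:2]; h=s/2*np.array([[1,1],[1,-1],[-1,-1],[-1,1]])
    c0=w.mean(0); best=None
    for sh in range(4):
      for f in(1,-1):
        hh=np.roll(h[::f],sh,axis=0)
        fn=lambda x:((hh@np.array([[np.cos(x[2]),np.sin(x[2])],[-np.sin(x[2]),np.cos(x[2])]])+x[:2])-w).ravel()
        r=least_squares(fn,[*c0,-.1])
        if abs(r.x[2]+.1)<.79 and (best is None or r.cost<best.cost): best=r
    return best.x[:2],np.degrees(best.x[2]),np.sqrt(2*best.cost/4)
E
python3 - <<'E'
from h import *
np.set_printoptions(precision=4,suppress=True)
for v in('wrist','top'):
  p=wrist()[1] if v=='wrist' else camera(v)
  for r in regions_of(p,'plug'):
    try: q=corners(r['region']); print(v,q.tolist(),sq(ray(p,q,.044),.06))
    except Exception as e: print(e)
E
```

```text
wrist [[536.5450927285076, 203.6924074873346], [524.108829713374, 251.2258019704252], [927.2878526978094, 332.10506003612136], [351.8587848333968, 162.59037901389786]] (array([ 0.5394, -0.4783]), np.float64(-41.19756974143585), np.float64(0.2249981097479501))
wrist [[288.2163636919265, 159.90804359479162], [282.82243899370917, 217.87496755023847], [339.8721554006519, 224.14006750073688], [347.3546577182873, 164.89690892909306]] (array([ 0.5895, -0.1907]), np.float64(-6.015011083127304), np.float64(0.0012536339200972183))
wrist [[459.04167528675055, 153.4626031558032], [397.1875758269616, 162.5568862945516], [403.5989557957137, 221.67478191924292], [462.7119823782074, 212.7412345531571]] (array([ 0.5935, -0.3056]), np.float64(8.912622216186525), np.float64(0.0003200662912580158))
OpenCV(4.12.0) /io/opencv/modules/imgproc/src/linefit.cpp:50: error: (-215:Assertion failed) count > 0 in function 'fitLine2D_wods'
```

```bash
python3 -m pendant '[[100,[1.5,2.5,-30],[0,0,-6]],[100,[1.5,2.5,-70],[0,0,-6]],[100,[1.5,2.5,-110],[0,0,-6]],[100,[1.5,2.5,-150],[0,0,-6]],[100,[1.5,2.5,-185],[0,0,-6]],[100,[1.5,2.5,-210],[0,0,-6]],[100,[1.5,2.5,-230],[0,0,-6]],[100,[1.5,2.5,-243],[0,0,-6]],[100,[1.5,2.5,-251],[0,0,-6]],[100,[1.5,2.5,-251],[0,0,-6]],[60,[1.5,2.5,-251],[0,0,-6]],[40,[1.5,2.5,-251],[0,0,-6]],[20,[1.5,2.5,-251],[0,0,-6]],[10,[1.5,2.5,-251],[0,0,-6]],[0,[1.5,2.5,-251],[0,0,-6]],[0,[1.5,2.5,-251],[0,0,-6]],[0,[1.5,2.5,-251],[0,0,-6]],[0,[1.5,2.5,-251],[0,0,-6]],[0,[1.5,2.5,-251],[0,0,-6]]]' 80
```

```text
time: 5.48
ee_pos: [0.5898, -0.1915, 0.0511]
tcp_rot: [180.0, -0.1, -6.1]
wrist_force: [-1.2, 0.7, 6.6]
opening: 0.0287
```

```bash
python3 -m pendant '[[0,[0,0,30],[0,0,0]],[0,[0,0,70],[0,0,0]],[0,[0,0,110],[0,0,0]],[0,[-15,36,140],[0,0,-1]],[0,[-30,72,150],[0,0,-2]],[0,[-45,108,150],[0,0,-4]],[0,[-60,144,150],[0,0,-6]],[0,[-75,180,150],[0,0,-8]],[0,[-90,216,150],[0,0,-10]],[0,[-105,252,150],[0,0,-12]],[0,[-120,288,150],[0,0,-14]],[0,[-135,324,150],[0,0,-14]],[0,[-150,356,150],[0,0,-14]],[0,[-160,378,150],[0,0,-14]],[0,[-164,388,150],[0,0,-14]],[0,[-164,388,150],[0,0,-14]],[0,[-164,388,150],[0,0,-14]]]'
python3 - <<'E'
from h import *
np.set_printoptions(precision=4,suppress=True)
o,p=wrist(); save(p,'w2.png'); print(o['ee_pos'],o['tcp_rot'],o['opening'],o['wrist_force'])
for l in('mouth','plug'): print(l,pinpoint(p,l))
b=camera('top'); print(pinpoint(b,'mouth'),[x for x in pinpoint(b,'plug')])
E
```

```text
time: 7.6
ee_pos: [0.3722, -0.0946, 0.2012]
tcp_rot: [-177.3, 0.0, -16.2]
wrist_force: [0.3, -0.5, -1.5]
opening: 0.029
[ 0.3722 -0.0946  0.2012] [-177.3322    0.0065  -16.1882] 0.028988357495605674 [ 0.3469 -0.4627 -1.4855]
mouth []
plug [{'position': [0.37, -0.0919, 0.1456], 'confidence': 0.84}]
[{'position': [0.4933, 0.1729, 0.0837], 'confidence': 0.74}, {'position': [0.4474, -0.2805, 0.0015], 'confidence': 0.74}] [{'position': [0.5943, -0.3046, -0.0011], 'confidence': 0.71}, {'position': [0.5421, -0.4479, -0.0026], 'confidence': 0.68}, {'position': [0.3715, -0.0945, 0.1508], 'confidence': 0.37}]
```

View pics/w2.png

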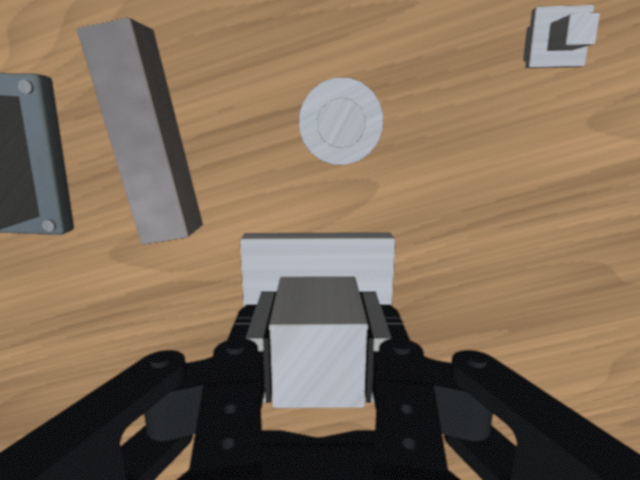

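The plug is held straight (collar 242–394 px, grip square in the jaws), but the arm stopped short of the target. I check the joints next.

```bash
python3 -c "
from h import *
np.set_printoptions(precision=2,suppress=True)
o=get_obs();print(o['q'],o['qd'],o['ee_pos'],o['tcp_rot'],o['time'])"
```

```text
[-16.24 -18.09 -14.25  93.86   2.67 179.94] [0.   0.2  0.02 0.01 0.11 0.11] [ 0.37 -0.09  0.2 ] [-177.33    0.02  -16.18] 7.9
```

Joint 6 is at its limit, since yaw = j1 + 180 - j6. I use the quarter-turn alternative with yaw near +70° instead.

```bash
python3 -c "
from h import *
np.set_printoptions(precision=2,suppress=True)
o=get_obs();R0=Ro.from_euler('xyz',o['tcp_rot'],degrees=True);R1=Ro.from_euler('xyz',[180,0,70],degrees=True)
print((R1*R0.inv()).as_rotvec(degrees=True),1000*(np.array([.468,.106,.2])-o['ee_pos']))"
```

```text
[-2.61 -1.35 86.16] [ 95.03 200.81  -1.12]
```

```bash
python3 -m pendant '[[0,[5,15,0],[-0.3,-0.1,9]],[0,[12,35,0],[-0.6,-0.3,18]],[0,[20,55,0],[-0.9,-0.4,27]],[0,[30,75,0],[-1.2,-0.6,36]],[0,[40,95,0],[-1.4,-0.7,45]],[0,[52,115,0],[-1.7,-0.9,54]],[0,[64,135,0],[-2,-1,63]],[0,[75,155,0],[-2.2,-1.1,72]],[0,[85,175,0],[-2.4,-1.3,80]],[0,[92,193,0],[-2.6,-1.35,86]],[0,[95,201,0],[-2.6,-1.35,86]],[0,[95,201,0],[-2.6,-1.35,86]],[0,[95,201,0],[-2.6,-1.35,86]]]'
python3 - <<'E'
from h import *
np.set_printoptions(precision=4,suppress=True)
o,p=wrist(); save(p,'w3.png'); print(o['ee_pos'],o['tcp_rot'],o['q'],o['opening'])
for l in('mouth','plug'): print(l,pinpoint(p,l))
for r in regions_of(p,'socket'): m=r['region']; print(r['confidence'],m.sum(),cv2.boundingRect(m.astype(np.uint8)))
E
```

```text
time: 9.52
ee_pos: [0.4678, 0.1057, 0.2011]
tcp_rot: [-180.0, 0.0, 69.7]
wrist_force: [-0.7, -0.9, -2.7]
opening: 0.0285
[0.4678 0.1057 0.2011] [-179.9851    0.0042   69.74  ] [ 12.7282  -5.1494  -3.3931  91.7711   0.0046 122.9883] 0.028457046087536762
mouth []
plug [{'position': [0.4626, 0.1038, 0.1489], 'confidence': 0.87}]
0.87 22167 (234, 30, 163, 168)
```

View pics/w3.png

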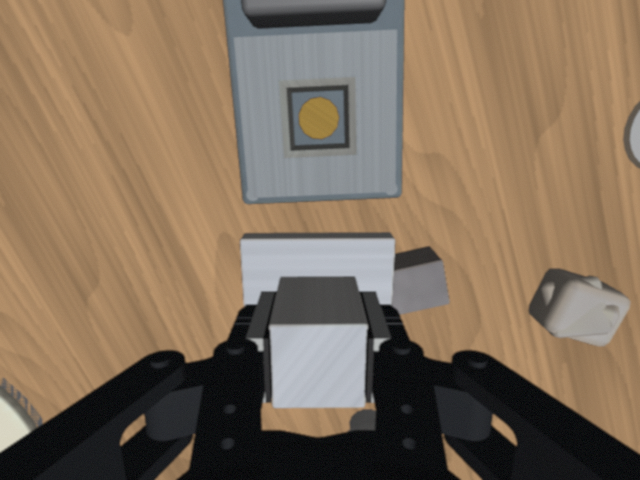

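The hole is centred near (318,118), with the chamfer's outer square at about (281,80)–(356,157). The block top's corners are near (235,38), (397,30), (402,195) and (245,201). The collar's front top edge runs along row ~238 from column 242 to 394. Next I measure these sub-pixel.

```bash
cat > m.py <<'E'
from h import *
np.set_printoptions(precision=4,suppress=True)
def measure(o,p,guess,hb=.0071):
    g=cv2.cvtColor(p['img'],cv2.COLOR_RGB2GRAY)
    pts=np.array(guess,np.float32).reshape(-1,1,2)
    cs=cv2.cornerSubPix(g,pts.copy(),(4,4),(-1,-1),(3,50,.01))[:,0]
    print(cs.tolist())
    res=sq(ray(p,cs[:4],.080),.0465); print('chamfer',res)
    if len(cs)>=8: print('block',sq(ray(p,cs[4:8],.080),.096))
    Tt=np.array(p['T_tool_cam'])
    e=ray(p,cs[-2:],hb,Tt); print('collar edge tool frame mm',1000*e)
    return res
E
python3 - <<'E'
from m import *
o,p=wrist()
measure(o,p,[[281,83],[352,79],[356,153],[287,157],[234,38],[397,30],[402,195],[246,200],[242,238],[394,238]])
g=cv2.cvtColor(p['img'],cv2.COLOR_RGB2GRAY); print(g[228:246,270].tolist(),g[265,234:250].tolist(),g[265,386:402].tolist())
for r in regions_of(p,'socket'):
  q=corners(r['region']); print(q.tolist(),sq(ray(p,q,.08),.096))
c=cv2.resize(p['img'][20:320,170:470],(750,750*300//300))[:600]; cv2.imwrite('pics/c.png',c[:,:,::-1])
E
```

```text
[[277.9198303222656, 79.62692260742188], [354.6142578125, 76.35829162597656], [355.6253356933594, 154.93521118164062], [287.0, 157.0], [232.6613311767578, 37.81153869628906], [396.5303039550781, 29.51410484313965], [399.4626770019531, 196.5683135986328], [246.0, 200.0], [241.12109375, 238.66831970214844], [393.2461242675781, 237.99267578125]]
chamfer (array([0.4945, 0.173 ]), np.float64(-17.20621974761401), np.float64(0.0010974569881819028))
block (array([0.4939, 0.1716]), np.float64(-17.688443167919022), np.float64(0.0023056797653006195))
collar edge tool frame mm [[ 28.0908 -28.4044   7.1   ]
 [ 28.4147  30.0901   7.1   ]]
[136, 137, 137, 132, 120, 93, 72, 70, 75, 81, 113, 153, 178, 185, 187, 188, 187, 187] [138, 139, 135, 138, 136, 131, 132, 151, 174, 186, 187, 187, 188, 188, 187, 187] [188, 189, 189, 187, 188, 186, 179, 143, 94, 56, 50, 47, 48, 50, 49, 49]
[[487.81948243550613, 25.178525344329103], [234.76892326526905, 37.86120874577076], [249.3113684483234, 197.4308045922123], [318.88690493378886, 194.11474834836622]] (array([0.4953, 0.1726]), np.float64(-32.59947098451183), np.float64(0.0317454563853051))
```

View pics/c.png

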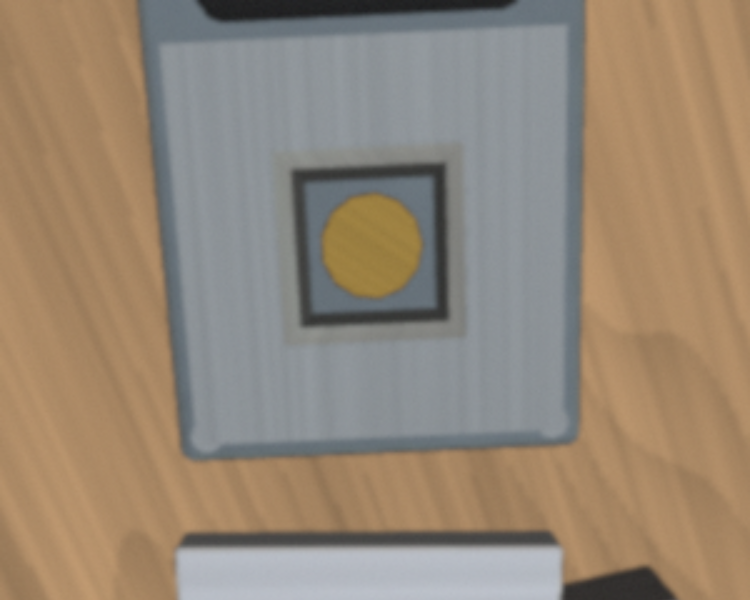

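Run:
```python
from m import *
o,p=wrist(); print(o['ee_pos'],o['tcp_rot'])
f=lambda a:np.array(a)/2.5+[170,20]-.3
for n,a,z,s in(('ch',[[278,154],[460,145],[465,335],[286,345]],.08,.0465),('in',[[291,168],[446,163],[448,320],[302,327]],.076,.0385),('bl',[[159,42],[568,24],[569,435],[182,446]],.08,.096)):
  w=ray(p,f(a),z); print(n,sq(w,s),np.linalg.norm(np.roll(w,-1,0)-w,axis=1))
p=camera('scene')
print(pinpoint(p,'mouth')[:1])
```

```text
[0.4679 0.1059 0.2012] [179.9964  -0.0171  69.7956]
ch (array([0.4942, 0.1729]), np.float64(-17.674338860421003), np.float64(0.0010165189194116307)) [0.0442 0.0453 0.0458 0.0457]
in (array([0.4942, 0.1732]), np.float64(-17.813453286027226), np.float64(0.0003432154889167259)) [0.0384 0.038  0.0377 0.0386]
bl (array([0.4935, 0.173 ]), np.float64(-18.289300618958485), np.float64(0.002106284743517127)) [0.0964 0.0978 0.1016 0.0967]
[{'position': [0.4922, 0.1732, 0.0795], 'confidence': 0.56}]
```

Mouth ≈ (0.4942, 0.173), yaw -17.8°. The plug sits in the tool at about (-1.7, +0.9) mm. I move to a hover just above the hole and check.

```bash
python3 -m pendant '[[0,[5,14,0],[0,0,1]],[0,[12,32,0],[0,0,2]],[0,[20,52,-5],[0,0,2.4]],[0,[25,65,-15],[0,0,2.4]],[0,[26,69,-30],[0,0,2.4]],[0,[26,69,-45],[0,0,2.4]],[0,[26,69,-58],[0,0,2.4]],[0,[26,69,-58],[0,0,2.4]],[0,[26,69,-58],[0,0,2.4]],[0,[26,69,-58],[0,0,2.4]]]'
python3 - <<'E'
from h import *
o,p=wrist(); print(o['ee_pos'],o['tcp_rot'],o['wrist_force'],o['q'])
b=camera('scene')
# expected image of block top face and mouth, for hold against the picture
W=np.array([.4942,.173]);a=np.radians(-17.8);R=np.array([[np.cos(a),-np.sin(a)],[np.sin(a),np.cos(a)]])
for pp,n in((p,'w4'),(b,'s4')):
  for s,z,zc in((.096,.08,(0,255,0)),):
    X=np.c_[np.array([[1,1],[1,-1],[-1,-1],[-1,1]])*s/2@R.T+W,np.full(4,z)]
    print(proj(pp,X).round(1).tolist())
A=p['img'][:480]; uv=proj(b,[[*W,.1]])[0].astype(int); print(uv)
c=b['img'][max(0,uv[1]-60):uv[1]+60,max(0,uv[0]-60):uv[0]+60]
out=np.hstack([cv2.resize(A,(480,360)),cv2.resize(c,(320,360))]) ; cv2.imwrite('pics/h1.png',out[:,:,::-1])
cv2.imwrite('pics/w4.png',A[:,:,::-1])
E
```

```text
time: 11.22
ee_pos: [0.4943, 0.175, 0.1439]
tcp_rot: [179.9, -0.1, 72.2]
wrist_force: [0.3, 0.2, -2.2]
opening: 0.0294
[0.49425278 0.17502503 0.14388965] [ 1.79948594e+02 -5.20283334e-02  7.22064700e+01] [ 0.2620085   0.23773003 -2.15201228] [ 1.94945253e+01  5.15046980e-01 -4.22490895e+00  8.51876254e+01
  1.02506811e-02  1.27288085e+02]
[[411.6, 172.5], [400.5, 340.8], [232.8, 340.8], [221.7, 172.3]]
[[366.6, 185.0], [341.9, 195.3], [318.4, 182.6], [342.9, 173.2]]
[342 177]
```

View pics/h1.png

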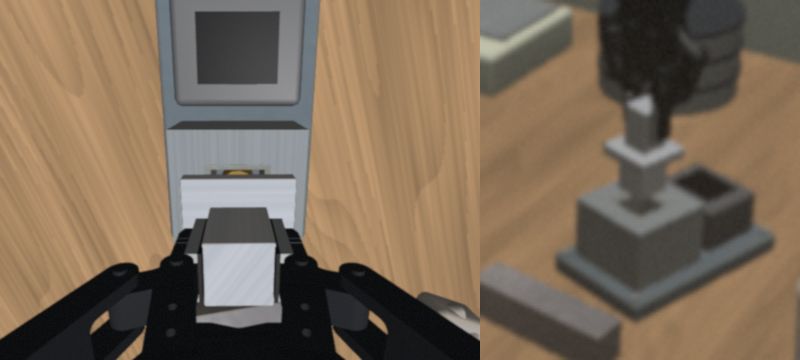

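The plug hangs centred over the hole: collar columns 241–393 against block columns 224–411. The chamfer's far side and the brass show symmetrically at column ~320. I descend gently.

```bash
python3 -m pendant '[[0,[0,0,-4],[0,0,0]],[0,[0,0,-8],[0,0,0]],[0,[0,0,-12],[0,0,0]],[0,[0,0,-15],[0,0,0]],[0,[0,0,-18],[0,0,0]],[0,[0,0,-20],[0,0,0]],[0,[0,0,-20],[0,0,0]]]'
```

```text
time: 12.2
ee_pos: [0.4941, 0.1751, 0.1236]
tcp_rot: [180.0, -0.0, 72.2]
wrist_force: [-0.4, 0.1, -1.6]
opening: 0.0289
```

```bash
python3 -m pendant '[[0,[0,0,-3],[0,0,0]],[0,[0,0,-6],[0,0,0]],[0,[0,0,-9],[0,0,0]],[0,[0,0,-12],[0,0,0]],[0,[0,0,-12],[0,0,0]]]'; python3 -m pendant '[[0,[0,0,-3],[0,0,0]],[0,[0,0,-6],[0,0,0]],[0,[0,0,-8],[0,0,0]],[0,[0,0,-8],[0,0,0]]]'
```

```text
time: 12.82
ee_pos: [0.494, 0.175, 0.1113]
tcp_rot: [180.0, -0.0, 72.2]
wrist_force: [-0.8, -0.2, -2.6]
opening: 0.0289
time: 13.32
ee_pos: [0.4942, 0.1751, 0.1036]
tcp_rot: [180.0, -0.0, 72.2]
wrist_force: [0.1, -0.5, 5.4]
opening: 0.0289
```

```bash
python3 -m pendant '[[0,[0,0,-2],[0,0,0]],[0,[0,0,-4],[0,0,0]],[0,[0,0,-5.5],[0,0,0]],[0,[0,0,-5.5],[0,0,0]]]'; python3 -m pendant '[[0,[0,0,-0.5],[0,0,0]],[0,[0,0,-1],[0,0,0]],[0,[0,0,-1],[0,0,0]]]'
```

```text
time: 13.82
ee_pos: [0.4943, 0.1752, 0.0987]
tcp_rot: [179.9, -0.1, 72.2]
wrist_force: [-2.5, -0.8, 6.8]
opening: 0.0286
time: 14.2
ee_pos: [0.4943, 0.1751, 0.0983]
tcp_rot: [179.9, -0.1, 72.2]
wrist_force: [-2.2, -1.2, 7.5]
opening: 0.0291
```

```bash
python3 -m pendant '[[0,[0,0,-0.7],[0,0,0]],[0,[0,0,-1.4],[0,0,0]],[0,[0,0,-1.4],[0,0,0]],[0,[0,0,-1.4],[0,0,0]]]'; python3 -m pendant '[[0,[0,0,-0.6],[0,0,0]],[0,[0,0,-1.2],[0,0,0]],[0,[0,0,-1.2],[0,0,0]],[0,[0,0,-1.2],[0,0,0]]]'
```

```text
time: 14.7
ee_pos: [0.4943, 0.1752, 0.0976]
tcp_rot: [179.9, -0.1, 72.2]
wrist_force: [-2.3, -0.7, 6.9]
opening: 0.0292
time: 15.2
ee_pos: [0.4943, 0.1751, 0.0971]
tcp_rot: [179.9, -0.1, 72.2]
wrist_force: [-2.0, -0.6, 8.3]
opening: 0.0288
```

```bash
python3 -m pendant '[[0,[0,0,-0.7],[0,0,0]],[0,[0,0,-1.5],[0,0,0]],[0,[0,0,-1.5],[0,0,0]],[0,[0,0,-1.5],[0,0,0]]]'; python3 -m pendant '[[0,[0,0,-0.7],[0,0,0]],[0,[0,0,-1.5],[0,0,0]],[0,[0,0,-1.5],[0,0,0]],[0,[0,0,-1.5],[0,0,0]]]'
```

```text
time: 15.7
ee_pos: [0.4942, 0.1752, 0.0971]
tcp_rot: [179.8, -0.2, 72.2]
wrist_force: [-5.5, -1.2, 14.4]
opening: 0.029
time: 16.2
ee_pos: [0.4942, 0.1752, 0.0971]
tcp_rot: [179.8, -0.2, 72.2]
wrist_force: [-5.3, -1.0, 14.3]
opening: 0.029
```

```bash
python3 -m pendant '[[0,[-0.4,0,-0.7],[0,0,0]],[0,[-0.8,0,-1.5],[0,0,0]],[0,[-0.8,0,-2],[0,0,0]],[0,[-0.8,0,-2],[0,0,0]],[0,[-0.8,0,-2],[0,0,0]],[0,[-0.8,0,-2],[0,0,0]]]'
python3 - <<'E'
from h import *
np.set_printoptions(precision=4,suppress=True)
o,p=wrist();print(o); b=camera('scene'); t=camera('top')
print([(l,n,[(r['position'],r['confidence']) for r in pinpoint(q,l)]) for n,q in(('w',p),('s',b),('t',t)) for l in('plug','mouth')])
print([(l,pinpoint(t,l)[:2]) for l in('round_plug','small_plug','prism')])
c=b['img'][100:240,270:420]
cv2.imwrite('pics/h2.png',np.hstack([cv2.resize(p['img'],(440,330)),cv2.resize(c,(354,330))])[:,:,::-1])
E
```

```text
time: 16.95
ee_pos: [0.494, 0.1752, 0.097]
tcp_rot: [179.6, -0.3, 72.2]
wrist_force: [-2.9, -1.4, 15.7]
opening: 0.0286
{'time': 16.95, 'q': array([ 19.533 ,   0.4915,  -9.427 ,  79.645 ,  -0.0131, 127.3222]), 'qd': array([-0.0206,  0.0157,  0.0249, -0.0834, -0.027 ,  0.0138]), 'joint_efforts': array([  0.3472, -39.7609,  40.8127,  -1.7175,   0.3582,  -0.0044]), 'ee_pos': array([0.494 , 0.1752, 0.097 ]), 'tcp_rot': array([179.645 ,  -0.2542,  72.2116]), 'wrist_force': array([-2.8644, -1.4063, 15.6798]), 'torque': array([-0.5555,  0.6843, -0.0535]), 'opening': 0.028552171380627333}
[('plug', 'w', [([0.4908, 0.1713, 0.0466], 0.67)]), ('mouth', 'w', []), ('plug', 's', [([0.5429, -0.446, 0.0024], 0.86), ([0.4954, 0.1686, 0.0447], 0.68), ([0.5957, -0.3081, -0.0029], 0.56)]), ('mouth', 's', [([0.494, 0.1725, 0.0783], 0.62)]), ('plug', 't', [([0.5905, -0.308, -0.0011], 0.86), ([0.5396, -0.4499, -0.006], 0.7), ([0.4914, 0.1709, 0.0448], 0.56)]), ('mouth', 't', [([0.4927, 0.1746, 0.0809], 0.83)])]
[('round_plug', []), ('small_plug', [{'position': [0.4504, -0.2808, 0.0019], 'confidence': 0.73}]), ('prism', [{'position': [0.469, 0.027, 0.0014], 'confidence': 0.93}])]
```

View pics/h2.png

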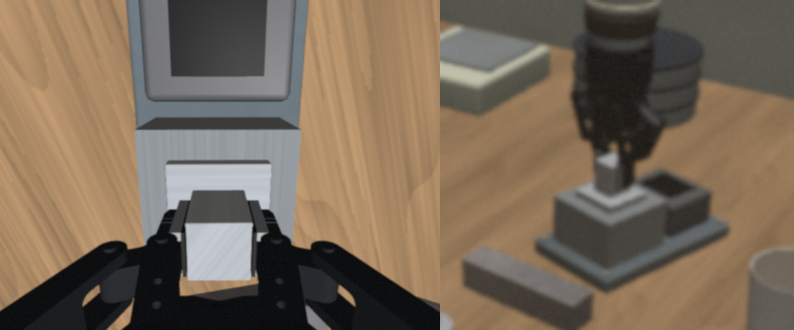

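The collar sits flat on the block top in both views, with about 18 N of push. I take out the small 0.4° tool tilt and hold.

```bash
python3 -c "
from h import *
R0=Ro.from_euler('xyz',get_obs()['tcp_rot'],degrees=True);R1=Ro.from_euler('xyz',[180,0,72.2],degrees=True)
print((R1*R0.inv()).as_rotvec(degrees=True))"
```

```text
[-0.13290681  0.41432299 -0.00831671]
```

```bash
python3 -m pendant '[[0,[-0.3,0,-1.5],[-0.1,0.3,0]],[0,[-0.3,0,-2],[-0.2,0.6,0]],[0,[-0.3,0,-2.3],[-0.2,0.6,0]],[0,[-0.3,0,-2.3],[-0.2,0.6,0]],[0,[-0.3,0,-2.3],[-0.2,0.6,0]],[0,[-0.3,0,-2.3],[-0.2,0.6,0]],[0,[-0.3,0,-2.3],[-0.2,0.6,0]]]'; python3 -c "
from h import *
for i in range(4): camera('top'); o=get_obs();print(o['ee_pos'],o['tcp_rot'],o['wrist_force'],o['torque'],o['qd'].round(2))"
```

```text
time: 18.42
ee_pos: [0.4943, 0.1752, 0.0971]
tcp_rot: [-180.0, 0.0, 72.2]
wrist_force: [-5.7, -2.2, 19.5]
opening: 0.0291
[0.4942757 0.1752048 0.0971281] [-1.79984913e+02  3.60805404e-02  7.21998608e+01] [-6.01883075 -2.72241935 18.9177479 ] [-0.56356255  0.88594835  0.04783638] [-0.04  0.06  0.   -0.02  0.05  0.01]
[0.49426526 0.17519234 0.0970936 ] [-1.79985277e+02  4.02261271e-02  7.22040423e+01] [-4.97231536 -2.87777724 18.68291839] [-0.58603797  0.88673226  0.04027235] [-0.01  0.06  0.07 -0.03 -0.04 -0.06]
[0.49425758 0.17518434 0.09708709] [-1.79984789e+02  4.24830105e-02  7.22012330e+01] [-5.56035614 -3.15054224 18.07729495] [-0.60144906  0.89011226  0.02033275] [0.07 0.01 0.07 0.01 0.08 0.05]
[0.49426196 0.17519317 0.09710559] [-1.79986320e+02  4.25865776e-02  7.22051276e+01] [-5.61755035 -3.25563807 18.92341169] [-0.56512016  0.82984845 -0.00283584] [-0.01  0.02  0.01 -0.03  0.03 -0.01]
```

The TCP stands at 0.0971 m, exactly the seated height (0.0511 + 0.046). It is upright and steady, pushing about 21 N, so I hand it in.

```bash
python3 -c "
from workcell import *
print(job_done())"
```

```text
the job is handed in; nothing more can be done
None
```

I picked up the large aluminium square plug and pressed it down in the socket until its collar met the top face. I handed the job in at about 19 s with the gripper still holding it there. No verdict is reported.

**Path to the socket:** My first transfer ran joint 6 to its range limit, and the arm stopped short with the tool tilted 2.7°. I fixed this by turning the plug a quarter turn the other way, so it went in with the tool at yaw 72.2°. I measured the hole's direction at 72.2°.

**Last checks:**
- **Height:** the TCP was at 0.0971 m, which is what the grasp height gives for the collar on the stop. Further pushing raised the force but did not lower it.
- **Push:** the wrist read about 19 N up, so about 21 N in all with the plug's weight. That leaves roughly 10 N on the socket after the spring.
- **Posture:** the tool was within 0.1° of upright and still. In both pictures taken just before I levelled out a 0.4° tool tilt, the collar looked flat on the block.
- **Other things:** the prism and small plug were where they started. I did not check the lumps, tile or beaker again, but nothing went near them.

**What disagreed or failed:**
- A sideways force of about 6 N remained, so the shank is probably resting lightly against one wall.
- The position network put the plug 2 to 5 mm off the hole centre in the final pictures, near its own 4 mm error. The hole's clearance allows only about 1.25 mm.
- The collar measured 58.5 mm wide in the wrist view instead of 60.
- The network did not find the round plug in the final top view. The arm never touched it.

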